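Take the tube carrier off the barbed drip hook

TASK

Take the tube carrier down from the red barbed drip hook: lift it, tip it square to the sloping arm of the hook and back it out over the barb by feel, without forcing it. Then set it down gently in the white tray, standing upright on its foot, let go, and leave the other things on the bench where they are.

Things in the scene. Friction and masses are not known exactly. Their poses are not given: they have to be found in the camera images.
- stand: Drip stand, fixed. White base 110 mm wide, 12 mm thick, x -120 to +40 mm; aluminium post at x = -75 mm (top at 160 mm) carrying a hook of round 7 mm bar. Origin on the bench right below the hook's valley; z up; x = level direction in which the hook points away from the post. More than about 15 N on the hook while sliding along its arm is forcing it.
- hook_valley (a point): Lowest point of the hook's bar (centre line), 140 mm above the bench; behind it the bar rises gently to the post. From here the red arm slopes up along the stand's x, 52 mm long (centre line) to its nose. Its slope differs each time, 24 to 46 degrees above level, and is not reported: it has to be felt or seen. Axes as the stand's.
- barb_foot (a point): Where the nose would be at a slope of 35 degrees (the real nose is up to 10 mm higher or lower). There the red barb, also 7 mm bar, stands up nearly square to the arm, leaning 6 mm back to the post; measured square to the arm its top is 22 mm above the arm's underside.
- carrier: Tube carrier, 150 to 300 g, 196 mm tall. Origin: centre of its foot's underside; z up; x square to its plate (while hanging, the hook's x). Green foot 44 (x) x 84 (y) x 32 mm with capped tubes up to z = 45 mm; aluminium plate 5 mm thick (x), 36 mm wide (y), with the eye in it; blue grip tab on top.
- carrier_eye (a point): Centre of the eye, 88.2 mm above the foot's underside; eye 15 mm wide (y), 23.6 mm high. It hangs by its upper edge in the hook's valley. It passes the barb only with the plate square to the red arm within some 10 degrees (top leaning back over the post, foot swung outward) and its lower edge drawn up lightly against the arm's underside: 1.6 mm to spare.
- carrier_tab (a point): Centre of the blue grip tab: 12 mm thick (carrier x), 40 mm wide (y), 36 mm tall, 178 mm above the foot's underside. Fingers can straddle it from above, closing along carrier x; fingertips at the tab's lower end clear the barb by 6 mm or more.
- tray: White open tray, fixed to the bench: 160 (x) x 190 (y) mm outside, 35 mm high, walls and floor 5 mm. Origin at the centre of its underside, z up; the inner floor is at z = 5 mm.
- bottle: Amber bottle, 52 mm in diameter, 110 mm tall, loose; origin at the centre of its underside. Leave alone.
- tip_box: Blue box with a white top, 120 x 82 x 67 mm, loose; origin at the centre of its underside. Leave alone.
- tube_rack: Green rack of tubes with white caps, 70 x 100 x 69 mm, loose; origin at the centre of its underside. Leave alone.
Mind the look-alikes: they are no part of the job. Several things have the shape of the stand; the one meant has the colours described above. What is shaped like the carrier but pink or purple is not meant.

How it is judged:
By the outcome, as a careful person would: the job done as asked, in the order asked, and still so for the second after the job is handed in, with the robot touching nothing.
It also fails if it takes over 72 s, if anything falls off the work surface, if the arm or the gripper's body presses on something with over 40 N, if the wrist force passes 120 N, or if a joint passes its speed limit or range.

ROBOT

A 7-joint arm with a two-finger parallel gripper is mounted at the origin on the work surface. World frame = base frame: x ahead of the robot, y to its left, z up, the work surface at z = 0. Lengths are in m, angles in rad, forces in N, time in s.
With the tool pointing down it reaches from about 0.425 to 0.95 m from the base axis. Payload 4.7 kg.
Tool frame: the origin (TCP) lies on the centre line of the jaws, within the pads' length; the fingertips stand 11 mm ahead of it and the grasp point (between the pads) lies 8 mm behind it; z points along the fingers, y is the line along which they close (so a half turn about z gives the same grasp; the last joint's range is limited). The gripper opens to 87 mm and grips with 3 to 60 N. Pads are 19 mm wide; open, the fingers measure 117 mm over their backs; the gripper's body (75 mm by 190 mm) begins 51 mm behind the grasp point.
Start: joints at [-1.304, 0.469, -0.049, 1.532, 0.024, 1.141, -0.082], TCP at [0.197, 0.646, 0.234] pointing down, gripper open.
Joint ranges: [-2.59, 2.59], [-0.33, 1.99], [-1.39, 1.29], [0.1, 2.45], [-1.04, 4.18], [0.21, 1.99], [-2.66, 2.66]. Speed limits (rad/s): [2.57, 2.57, 3.14, 3.14, 3.14, 3.14, 3.14].

INTERFACE

Orientations are given as a unit quaternion [x, y, z, w].
In Python, from cell import bot gives the robot as it stands.
- The arm moves only by the tool arm_command, never from a script. Its argument "increments" is text: rows parted by semicolons, each of 5 numbers parted by spaces: the closure, from 0 (fully open) to 1 (shut), then the shift along the tool's x, y, z in m, then the turn about the tool's z in rad. A call has exactly 8 rows; each row shifts and turns the commanded pose from where the row before left it, along the tool's axes as they then stand; what a row does not reach is not made up. A row lasts 1/8 s, in which the tool goes at most 62.5 mm and 10.7 degrees, less where a joint would pass 70% of its speed; a pose out of reach is approached as far as the arm can. A call is refused whole if a number of a shift passes 0.0625 or a number of a turn 0.188, either way. A call with a gripper value outside its range is refused whole. The fingers move at their own pace and stop on an object; "force" is the grip in N (left out, the last holds). Time passes only in rows, so rows that do not move let the fingers close, or fill a call up. It gives the time, the measured TCP pose, the force, the opening and the grip force at its end, in the units of the state.
- bot.state(): the state, without advancing time (a new reading comes with each control period).
- bot.capture(name): name is "scene" or "side" or "wrist"; returns a dict with "image" (480x640x3 uint8, red, green, blue), "depth" (480x640 float32, m along the optical axis (not along the pixel's ray), 0 where there is no reading), "intrinsics" (3x3 intrinsics, pixels), "k1" (the pictures are not rectified: a ray, as slopes to the right and down, at radius r is drawn at 1 + k1 r^2 times it, then the intrinsics apply), "world_to_cam" (4x4, takes a point from world to camera coordinates). Camera axes: x right, y down, z forward; pixel columns grow to the right and rows downward; lengths in m; the calibration is good to about 2 mm. A picture is of the moment at which its call begins.
- bot.sign_off(): hands the job in; it is judged then, once.
The state is a dict: "time_s": time; "joint_positions": joint angles; "qd": joint speeds; "joint_torque": joint torques, N m; "tool_pos": TCP position; "ee_rot": TCP orientation; "force": force on the tool from outside, world axes, zero at the start; "ft_torque": the same for the moment, N m; "gripper_width": opening from 0.0 (shut) to 1.0 (fully open); "grip_force": force on a finger pad.
Only numpy, scipy, OpenCV 4.12 (cv2) and the standard library are available. Lean on these libraries where they do the work, as an engineer would, in place of code of your own. Each camera call takes 0.05 s, during which the arm holds its last target. There are 200 camera calls.

## Working session

There is one attempt and no reset: what is moved stays moved. The work goes in short steps, Python scripts to look and compute and a tool call to move; the robot and the scene stay as the last step left them, time stands still between calls to the robot, and variables do not carry over. Pictures are saved under pics/ and viewed, at most 13 in all, crops included, and the job is handed in when it is done.

Besides the shell and the picture viewer there is one more tool, called after "Request:" by a JSON object that holds its "op" and its "data". arm_command: Moves the arm, as the interface text tells. Its arguments: {"type":"object","properties":{"increments":{"type":"string"},"force":{"type":"number"}},"required":["increments"]}

```bash
ls; mkdir -p pics
python3 - <<'E'
from cell import bot
import cv2,numpy as np,pickle
d={}
for n in("scene","side"):
    c=bot.capture(n);d[n]=c
    print(n,c["intrinsics"],c["k1"],c["world_to_cam"].round(3) if hasattr(c["world_to_cam"],'round') else c["world_to_cam"])
    cv2.imwrite(f"pics/{n}0.png",c["image"][:,:,::-1])
pickle.dump(d,open("d0.pkl","wb"))
print(bot.state())
E
```

```text
pics
scene [[440.6601515    0.         319.1157157 ]
 [  0.         440.6601515  244.75482522]
 [  0.           0.           1.        ]] -0.05933749951629652 [[-0.593  0.805  0.004  0.406]
 [ 0.679  0.503 -0.535 -0.233]
 [-0.433 -0.314 -0.845  1.237]
 [ 0.     0.     0.     1.   ]]
side [[490.52650578   0.         323.3152268 ]
 [  0.         490.52650578 243.96248149]
 [  0.           0.           1.        ]] -0.030377109383645285 [[-0.968 -0.251  0.013  0.516]
 [-0.128  0.446 -0.886  0.258]
 [ 0.217 -0.859 -0.464  0.731]
 [ 0.     0.     0.     1.   ]]
{'time_s': 0.1, 'joint_positions': array([-1.30387317,  0.46936521, -0.04856271,  1.53351438,  0.02410936,
        1.14098524, -0.0823152 ]), 'qd': array([ 0.00098961, -0.00256986, -0.00028826, -0.00165699, -0.00074848,
        0.00029189, -0.00073249]), 'joint_torque': array([ 7.37543960e-04, -5.09174287e+01, -8.11228529e-02, -2.36828667e+01,
       -6.14443305e-02,  3.44428886e-02,  6.50050697e-05]), 'tool_pos': array([0.19664516, 0.64521311, 0.23262671]), 'ee_rot': array([ 1.47378893e-01,  9.89079749e-01, -8.38941317e-04, -8.51218686e-05]), 'force': array([ 0.18778311, -0.40537506, -0.0644084 ]), 'ft_torque': array([-0.01112088,  0.01441414, -0.05833946]), 'grip_force': 0.0, 'gripper_width': 0.9981248423409744}
```

View pics/scene0.png

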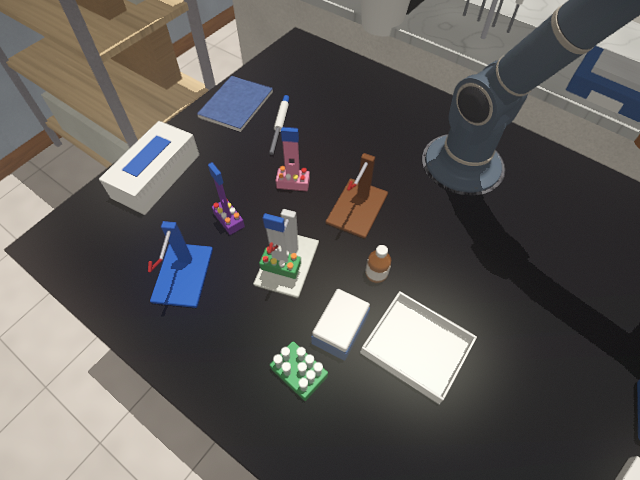

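View pics/side0.png

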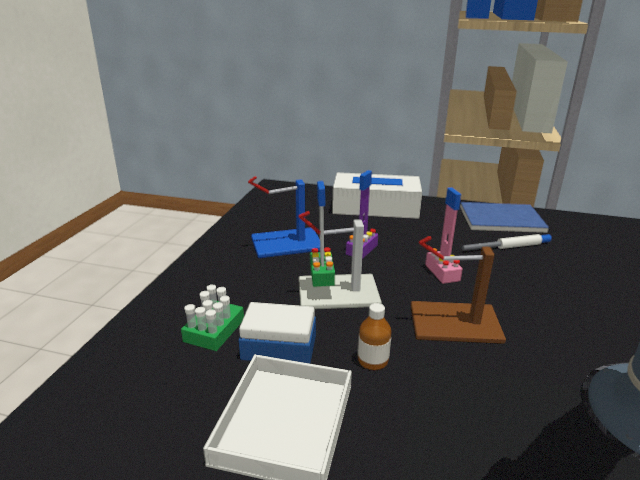

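The scene view shows the wanted white stand with the green carrier at about (283,250), and the white tray at (420,345). The bottle is at (378,262), the tip box at (340,322) and the rack at (298,370). The side view shows the hook in profile: red barb at (305,217), blue tab at (321,193), post at (357,255). The pink and purple carriers and the blue and brown stands are look-alikes.

Next I'll measure base, tray, tab, arm slope.

```bash
cat > h.py <<'E'
import numpy as np,cv2
def world(c):
    K=c["intrinsics"];k=c["k1"];h,w=c["depth"].shape
    u,v=np.meshgrid(np.arange(w),np.arange(h))
    p=np.stack([u.ravel(),v.ravel()],1).astype(float)[:,None]
    n=cv2.undistortPoints(p,K,np.array([k,0,0,0,0.])).reshape(h,w,2)
    z=c["depth"][...,None].astype(float)
    P=np.concatenate([n*z,z],2); T=np.array(c["world_to_cam"])
    W=(P-T[:3,3])@T[:3,:3]; W[c["depth"]==0]=np.nan
    return W
def project(c,X):
    T=np.array(c["world_to_cam"]);r=cv2.Rodrigues(T[:3,:3])[0]
    return cv2.projectPoints(np.atleast_2d(np.array(X,float)),r,T[:3,3],c["intrinsics"],np.array([c["k1"],0,0,0,0.]))[0][:,0]
def hsv(c): return cv2.cvtColor(c["image"],cv2.COLOR_RGB2HSV)
def box(c,m):
    W=world(c)
    return W[m&np.isfinite(W[...,0])]
E
python3 - <<'E'
import pickle,numpy as np,cv2
from h import *
d=pickle.load(open("d0.pkl","rb"))
def win(x0,y0,x1,y1):
    m=np.zeros((480,640),bool);m[y0:y1,x0:x1]=1;return m
R={}
for n,wb,wt,wtab,wred in(("scene",(245,225,325,300),(355,285,485,405),(258,208,300,240),(255,238,290,265)),("side",(290,265,390,310),(200,350,360,480),(312,175,332,212),(298,208,325,240))):
    c=d[n];H=hsv(c);W=world(c)
    white=(H[...,1]<50)&(H[...,2]>90)
    for nm,w,zl,zh in(("base",wb,.006,.02),("tray",wt,.028,.042)):
        m=win(*w)&white&(W[...,2]>zl)&(W[...,2]<zh);p=W[m]
        r=cv2.minAreaRect((p[:,:2]*1000).astype(np.float32))
        print(n,nm,len(p),p[:,2].mean().round(4),r,cv2.boxPoints(r).round(0).tolist())
    blue=(H[...,0]>100)&(H[...,0]<130)&(H[...,1]>120)&(H[...,2]>50)
    p=W[win(*wtab)&blue&(W[...,2]>.17)];print("tab",len(p),np.median(p,0),p.min(0),p.max(0), cv2.minAreaRect((p[:,:2]*1000).astype(np.float32)))
    red=((H[...,0]<8)|(H[...,0]>172))&(H[...,1]>120)&(H[...,2]>50)
    p=W[win(*wred)&red&(W[...,2]>.12)];print("red",len(p));np.save(f"red_{n}.npy",p)
    post=win(340,218,366,285) if n=="side" else win(275,205,300,262)
    p=W[post&(H[...,1]<60)&(W[...,2]>.05)&(W[...,2]<.2)];print("post",np.median(p,0),p[:,2].max())
for n,(x0,y0,x1,y1) in(("side",(280,165,380,315)),("scene",(235,190,335,310))):
    cv2.imwrite(f"pics/{n}c.png",cv2.resize(d[n]["image"][y0:y1,x0:x1,::-1],None,fx=4,fy=4,interpolation=cv2.INTER_CUBIC))
E
```

```text
scene base 1409 0.0123 ((552.0054931640625, -192.36407470703125), (162.5464630126953, 110.2486572265625), 19.134628295898438) [[457.0, -167.0], [493.0, -271.0], [647.0, -218.0], [611.0, -114.0]]
scene tray 996 0.034 ((550.3341064453125, 148.0704345703125), (162.98902893066406, 219.89682006835938), 1.7194052934646606) [[466.0, 256.0], [472.0, 36.0], [635.0, 41.0], [628.0, 260.0]]
tab 286 [ 0.59177131 -0.17765493  0.23185161] [ 0.5800917  -0.19885365  0.20496023] [ 0.60051771 -0.15977152  0.2427887 ] ((589.385009765625, -179.560791015625), (12.760442733764648, 39.572471618652344), 20.100608825683594)
red 52
post [ 0.52897158 -0.18961361  0.12688949] 0.19918687086596593
side base 2004 0.0131 ((550.77392578125, -192.02589416503906), (159.75747680664062, 113.43773651123047), 18.97769546508789) [[457.0, -164.0], [494.0, -272.0], [645.0, -220.0], [608.0, -112.0]]
side tray 2349 0.0339 ((548.7094116210938, 163.01995849609375), (160.8429718017578, 194.8009796142578), 1.5108805894851685) [[466.0, 258.0], [471.0, 64.0], [632.0, 68.0], [627.0, 263.0]]
tab 173 [ 0.58359357 -0.16353957  0.23029745] [ 0.57638003 -0.19666674  0.20568208] [ 0.59911045 -0.15733363  0.24229264] ((587.4421997070312, -178.26898193359375), (11.077934265136719, 42.431976318359375), 19.249034881591797)
red 117
post [ 0.51630382 -0.19190162  0.11790998] 0.1631339876210682
```

View pics/sidec.png

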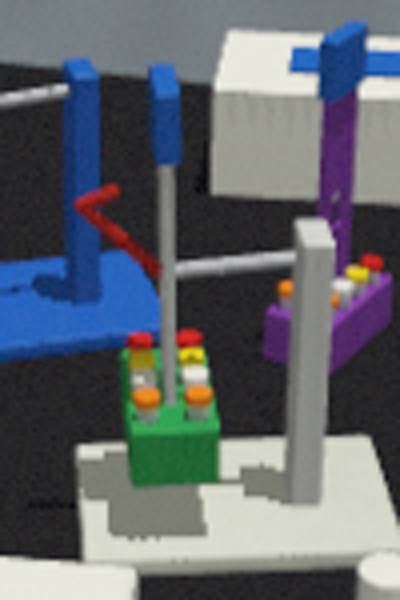

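Crop: the red arm rises from about (158,270) to its nose at (78,205), with the barb leaning back to (115,188). The stand yaw of about 19° agrees in both views: the base origin comes to (0.589,-0.179), the tab measures (0.588,-0.179), and the tab top height of 0.24 is as expected. I'll compute the slope and start moving.

```bash
cat >> h.py <<'E'
YAW=np.deg2rad(19.05);U=np.array([np.cos(YAW),np.sin(YAW),0]);V=np.array([-np.sin(YAW),np.cos(YAW),0]);O=np.array([.5890,-.1788,0])
def onplane(c,uv):
    "pixels -> stand x,z in the plane stand y=0"
    n=cv2.undistortPoints(np.array(uv,float)[:,None],c["intrinsics"],np.array([c["k1"],0,0,0,0.]))[:,0]
    T=np.array(c["world_to_cam"]);R=T[:3,:3];C=-R.T@T[:3,3]
    D=np.c_[n,np.ones(len(n))]@R
    t=((O-C)@V)/(D@V);X=C+t[:,None]*D
    return np.c_[(X-O)@U,X[:,2]]
def go(target,yaw=None):
    "print remaining shift in tool axes and turn; yaw = world angle of tool y (mod pi)"
    from cell import bot
    from scipy.spatial.transform import Rotation as Ro
    s=bot.state();R=Ro.from_quat(s["ee_rot"]).as_matrix()
    print("pos",s["tool_pos"].round(4),"t",s["time_s"],"q",np.round(s["joint_positions"],2))
    a=np.arctan2(R[1,1],R[0,1])
    w=0 if yaw is None else (yaw-a+np.pi/2)%np.pi-np.pi/2
    print("tilt",R[:,2].round(4),"dtool",(R.T@(np.array(target)-s["tool_pos"])).round(4),"turn z",round(-w,4))
E
python3 - <<'E'
import pickle
from h import *
d=pickle.load(open("d0.pkl","rb"));c=d["side"];H=hsv(c)
m=np.zeros((480,640),bool);m[208:236,298:322]=1
red=((H[...,0]<8)|(H[...,0]>172))&(H[...,1]>110)&m
v,u=np.nonzero(red);P=onplane(c,np.c_[u,v]);
# per-column min/med of z
for x in np.arange(0,60,4)/1000.:
    k=(P[:,0]>=x)&(P[:,0]<x+.004)
    if k.any(): print(x,k.sum(),P[k,1].min().round(4),P[k,1].max().round(4))
print(onplane(c,[(280+158/4,165+270/4),(280+78/4,165+205/4),(280+115/4,165+188/4),(280+172/4,165+270/4)]))
E
```

```text
0.0 9 0.1403 0.149
0.004 12 0.1404 0.1533
0.008 8 0.147 0.1555
0.012 8 0.1513 0.1599
0.016 20 0.1536 0.1871
0.02 21 0.158 0.1872
0.024 20 0.1602 0.1872
0.028 15 0.1666 0.1832
0.032 11 0.1708 0.1812
0.036 5 0.1751 0.1793
[[-0.00031935  0.14138703]
 [ 0.03792927  0.17665775]
 [ 0.02041026  0.18504622]
 [-0.00709835  0.141211  ]]
```

Request:
{"op": "arm_command", "data": {"increments": "0 -0.049 -0.03 -0.01 0;0 -0.049 -0.03 -0.01 0;0 -0.049 -0.03 -0.01 0;0 -0.049 -0.03 -0.01 0;0 -0.049 -0.03 -0.01 0;0 -0.049 -0.03 -0.01 0;0 -0.049 -0.03 -0.01 0;0 -0.049 -0.03 -0.01 0"}}

```text
time_s: 1.1
tool_pos: [0.5026, 0.3002, 0.3136]
ee_rot: [0.147, 0.989, -0.0, -0.0]
force: [0.8, 0.3, -0.9]
gripper_width: 1.002
grip_force: 0.0
```

Request:
{"op": "arm_command", "data": {"increments": "0 -0.0278 -0.0541 0 0;0 -0.0278 -0.0541 0 0;0 -0.0278 -0.0541 0 0;0 -0.0278 -0.0541 0 0;0 -0.0278 -0.0541 0 0;0 -0.0278 -0.0541 0 0;0 -0.0278 -0.0541 0 0;0 -0.0278 -0.0541 0 0"}}

```text
time_s: 2.1
tool_pos: [0.5883, -0.1786, 0.3132]
ee_rot: [0.147, 0.989, 0.0, -0.0]
force: [0.5, -0.5, 0.3]
gripper_width: 0.998
grip_force: 0.0
```

```bash
python3 -c "
from h import *
go([.589,-.1788,.30],YAW+np.pi/2)"
```

```text
pos [ 0.5883 -0.1786  0.3132] t 2.1 q [-0.08  0.32  0.4   1.6  -0.13  1.25  1.62]
tilt [-3.e-04  5.e-04 -1.e+00] dtool [-0.0008 -0.      0.0132] turn z -0.6278
```

Request:
{"op": "arm_command", "data": {"increments": "0 0 0 0.002 -0.0785;0 0 0 0.002 -0.0785;0 0 0 0.002 -0.0785;0 0 0 0.002 -0.0785;0 0 0 0.002 -0.0785;0 0 0 0.002 -0.0785;0 0 0 0.002 -0.0785;0 0 0 0 -0.0785"}}

```text
time_s: 3.1
tool_pos: [0.5879, -0.1768, 0.2987]
ee_rot: [-0.167, 0.986, 0.0, -0.001]
force: [0.1, 0.6, -0.2]
gripper_width: 1.001
grip_force: 0.0
```

Run:
```python
from h import *
go([.589,-.1788,.2145],YAW+np.pi/2)
from cell import bot
c=bot.capture("wrist");cv2.imwrite("pics/w1.png",c["image"][:,:,::-1])
H=hsv(c);W=world(c)
b=(H[...,0]>100)&(H[...,0]<130)&(H[...,1]>120)&(H[...,2]>50)&(W[...,2]>.232)&(W[...,2]<.25)&(abs(W[...,0]-.589)<.05)
p=W[b];r=cv2.minAreaRect((p[:,:2]*1000).astype(np.float32));print(len(p),p[:,2].mean(),r)
```

```text
pos [ 0.5879 -0.1768  0.2987] t 3.1 q [ 0.01  0.32  0.28  1.62 -0.09  1.22  2.22]
tilt [-1.5e-03  4.0e-04 -1.0e+00] dtool [-0.0005 -0.0023  0.0842] turn z 0.0024
1690 0.23841459792153666 ((587.9895629882812, -182.2132110595703), (12.420183181762695, 40.025047302246094), 19.017601013183594)
```

View pics/w1.png

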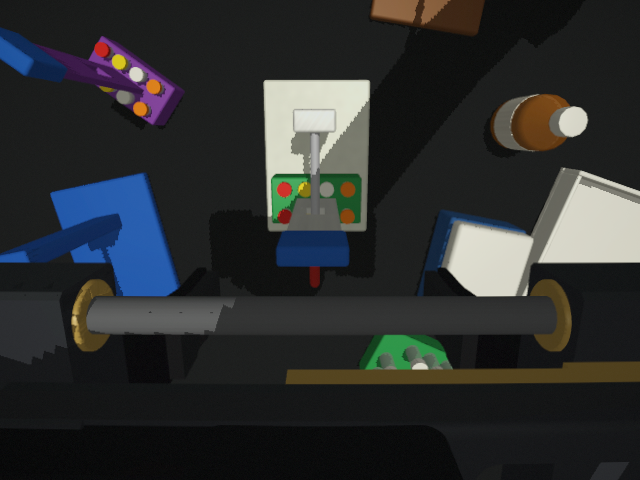

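Wrist view: the tab sits at (313,248), centred between the fingers, with the barb right below it at (315,275). Heights match, so I descend.

Request:
{"op": "arm_command", "data": {"increments": "0 0.001 -0.003 0.014 0;0 0 0 0.014 0;0 0 0 0.014 0;0 0 0 0.014 0;0 0 0 0.014 0;0 0 0 0.009 0;0 0 0 0.005 0;0 0 0 0 0"}}

```text
time_s: 4.15
tool_pos: [0.5883, -0.1802, 0.2153]
ee_rot: [-0.165, 0.986, 0.0, -0.0]
force: [0.4, -0.4, 0.4]
gripper_width: 0.998
grip_force: 0.0
```

Request:
{"op": "arm_command", "data": {"increments": "0.3 0 0 0 0;0.4 0 0 0 0;0.5 0 0 0 0;0.6 0 0 0 0;0.7 0 0 0 0;0.7 0 0 0 0;0.7 0 0 0 0;0.7 0 0 0 0", "force": 12}}

```text
time_s: 5.15
tool_pos: [0.5884, -0.1802, 0.2156]
ee_rot: [-0.165, 0.986, -0.0, 0.0]
force: [-0.1, -0.3, -0.4]
gripper_width: 0.456
grip_force: 11.9
```

Run:
```python
from h import *
go([.588,-.180,.2145],YAW+np.pi/2)
from cell import bot
print(bot.state()["force"],bot.state()["gripper_width"])
```

```text
pos [ 0.5884 -0.1802  0.2156] t 5.15 q [ 0.02  0.39  0.27  1.72 -0.12  1.05  2.24]
tilt [ 2.e-04 -1.e-04 -1.e+00] dtool [0.0003 0.0003 0.0011] turn z -0.0003
[-0.11628831 -0.2867087  -0.36453583] 0.456219561947112
```

Grasp width 39.7 mm, as it should be for a grip across the tab's width. The tool can't tilt, so I hold lightly there. The carrier then pivots between the pads and the arm's underside tips it. First I lift and move a little outward onto the arm.

Request:
{"op": "arm_command", "data": {"increments": "0.7 0 0 -0.003 0;0.7 0 0 -0.003 0;0.7 0 0 -0.003 0;0.7 0 0 -0.003 0;0.7 -0.0025 0 -0.002 0;0.7 -0.0025 0 -0.002 0;0.7 -0.0025 0 -0.002 0;0.7 -0.0025 0 -0.002 0"}}

```text
time_s: 6.15
tool_pos: [0.5975, -0.1767, 0.2347]
ee_rot: [-0.165, 0.986, 0.0, -0.001]
force: [0.5, -0.5, -3.1]
gripper_width: 0.451
grip_force: 11.9
```

```bash
cat >> h.py <<'E'
def look(name=None,rect=(270,150,390,300),f=5):
    "state in stand axes (pivot x,z in mm, force) and plate tilt seen in the side view"
    from cell import bot
    c=bot.capture("side");s=bot.state()
    g=s["tool_pos"]-O+np.array([0,0,.008])
    F=s["force"];print("t",s["time_s"],"pivot x y z mm",np.round([g@U*1e3,g@V*1e3,g[2]*1e3],1),"F x y z",np.round([F@U,F@V,F[2]],1),"Ty",round(float(s["ft_torque"]@V),3),"grip",s["grip_force"],s["gripper_width"])
    if name: x0,y0,x1,y1=rect;cv2.imwrite(f"pics/{name}.png",cv2.resize(c["image"][y0:y1,x0:x1,::-1],None,fx=f,fy=f,interpolation=cv2.INTER_CUBIC))
    return c
E
python3 -c "
from h import *
look('s1',f=4)"
```

```text
t 6.2 pivot x y z mm [  9.6  -0.9 243.6] F x y z [-0.1 -0.8 -1.1] Ty -0.061 grip 11.928112290756872 0.4596464627697312
```

View pics/s1.png

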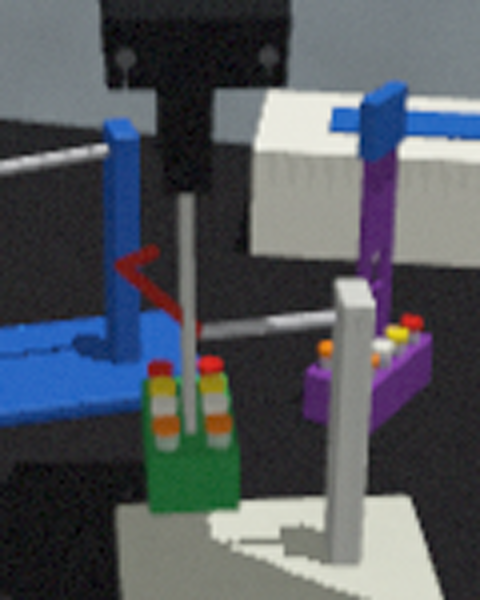

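Side view: carrier clear of the valley, hanging plumb with the plate at (187,300) and still on the red arm. Now I sweep the grip point back on an arc about the contact so the arm tips the carrier.

Request:
{"op": "arm_command", "data": {"increments": "0.7 0 0 -0.0025 0;0.7 0.0043 0 0.0001 0;0.7 0.0043 0 0.0003 0;0.7 0.0043 0 0.0005 0;0.7 0.0043 0 0.0007 0;0.7 0.0043 0 0.0009 0;0.7 0.0043 0 0.0011 0;0.7 0 0 0 0"}}

```text
time_s: 7.2
tool_pos: [0.5729, -0.1853, 0.2342]
ee_rot: [-0.165, 0.986, 0.0, -0.0]
force: [1.2, 0.6, -2.8]
gripper_width: 0.458
grip_force: 12.0
```

```bash
cat >> h.py <<'E'
def tilt(c):
    "plate/tab line in stand plane from the side view: green foot and blue tab are hidden/visible; uses aluminium plate pixels below the arm + foot colour centroid"
    H=hsv(c);W=world(c);q=W-O;X=q@U;Y=q@V;Z=W[...,2]
    g=(H[...,0]>45)&(H[...,0]<85)&(H[...,1]>100)&(abs(X)<.14)&(abs(Y)<.06)&(Z>.02)&(Z<.2)
    p=np.c_[X[g],Z[g]];n=len(p)
    if n<20: print("no foot",n);return
    # foot's near side face (y about +42): rectangle 44x32
    f=np.abs(Y[g]-np.nanpercentile(Y[g],80))<.008
    r=cv2.minAreaRect((p[f]*1000).astype(np.float32));print("foot n",n,"rect",np.round(r[0],1),np.round(r[1],1),round(r[2],1))
E
python3 -c "
from h import *
tilt(look())"
```

```text
t 7.25 pivot x y z mm [-17.2  -0.9 242.2] F x y z [ 0.5 -0.  -2. ] Ty -0.297 grip 12.000000290572643 0.46053450895375647
foot n 501 rect [22.4 85. ] [44.1 33.8] 14.6
```

Request:
{"op": "arm_command", "data": {"increments": "0.7 0.0036 0 0.001 0;0.7 0.0036 0 0.0012 0;0.7 0.0035 0 0.0013 0;0.7 0.0035 0 0.0014 0;0.7 0.0034 0 0.0016 0;0.7 0.0033 0 0.0017 0;0.7 0.0032 0 0.0018 0;0.7 0 0 0 0"}}

```text
time_s: 8.25
tool_pos: [0.5498, -0.1934, 0.2237]
ee_rot: [-0.165, 0.986, 0.0, -0.001]
force: [1.7, 0.3, -5.3]
gripper_width: 0.459
grip_force: 12.0
```

```bash
python3 -c "
from h import *
tilt(look())"
```

```text
t 8.3 pivot x y z mm [-41.9  -1.  231.6] F x y z [ 2.7 -0.3 -5.8] Ty -0.316 grip 12.000073139788583 0.45858988727234445
foot n 549 rect [29.6 86.9] [44.3 33.6] 26.8
```

Request:
{"op": "arm_command", "data": {"increments": "0.7 0.0021 0 0.0017 0;0.7 0.0021 0 0.0017 0;0.7 0.0021 0 0.0017 0;0.7 0.0021 0 0.0017 0;0.7 0.0021 0 0.0016 0;0.7 0.0021 0 0.0016 0;0.7 0 0 0 0;0.7 0 0 0 0"}}

```text
time_s: 9.3
tool_pos: [0.5389, -0.1972, 0.2145]
ee_rot: [-0.165, 0.986, 0.0, 0.0]
force: [0.4, -0.4, -1.7]
gripper_width: 0.459
grip_force: 12.0
```

```bash
python3 -c "
from h import *
tilt(look())"
```

```text
t 9.35 pivot x y z mm [-53.4  -1.  222.5] F x y z [ 1.1  0.5 -2. ] Ty 0.095 grip 11.999875236069784 0.46230037085298764
foot n 553 rect [18.  77.4] [45.  33.3] 27.3
```

Sliding outward stalls the tipping because friction works against it. I'll go out along the arm with slack, then drag back pressed lightly, so friction helps the tipping.

Request:
{"op": "arm_command", "data": {"increments": "0.7 -0.0035 0 -0.002 0;0.7 -0.0042 0 -0.0034 0;0.7 -0.0041 0 -0.0034 0;0.7 -0.0041 0 -0.0034 0;0.7 -0.0041 0 -0.0034 0;0.7 -0.0041 0 -0.0034 0;0.7 -0.0041 0 -0.0034 0;0.7 0 0 0 0"}}

```text
time_s: 10.35
tool_pos: [0.5656, -0.1872, 0.2351]
ee_rot: [-0.166, 0.986, 0.001, -0.001]
force: [5.1, 0.4, -16.3]
gripper_width: 0.464
grip_force: 12.0
```

```bash
python3 -c "
from h import *
tilt(look())"
```

```text
t 10.4 pivot x y z mm [-2.500e+01 -2.000e-01  2.431e+02] F x y z [  6.   -1.1 -16.5] Ty -1.182 grip 11.988814668729901 0.4604955659391884
foot n 522 rect [20.9 84.2] [44.2 33.1] 17.5
```

Too much pull: about 15 N, and the carrier swung back. I slacken at once and look.

Request:
{"op": "arm_command", "data": {"increments": "0.7 0.001 0 0.002 0;0.7 0 0 0.002 0;0.7 0 0 0.002 0;0.7 0 0 0 0;0.7 0 0 0 0;0.7 0 0 0 0;0.7 0 0 0 0;0.7 0 0 0 0"}}

```text
time_s: 11.4
tool_pos: [0.5644, -0.1884, 0.2308]
ee_rot: [-0.165, 0.986, 0.0, -0.0]
force: [-0.9, 0.3, -1.6]
gripper_width: 0.46
grip_force: 12.0
```

```bash
python3 -c "
from h import *
c=look('s2',(260,150,400,300),5);tilt(c)
cv2.imwrite('pics/raw2.png',c['image'][:,:,::-1])"
```

```text
t 11.45 pivot x y z mm [-26.4  -1.  238.8] F x y z [ 0.  -0.6 -1.5] Ty 0.042 grip 11.983125164479134 0.4572419557244459
foot n 514 rect [20.3 80.1] [43.8 32.7] 18.0
```

View pics/s2.png

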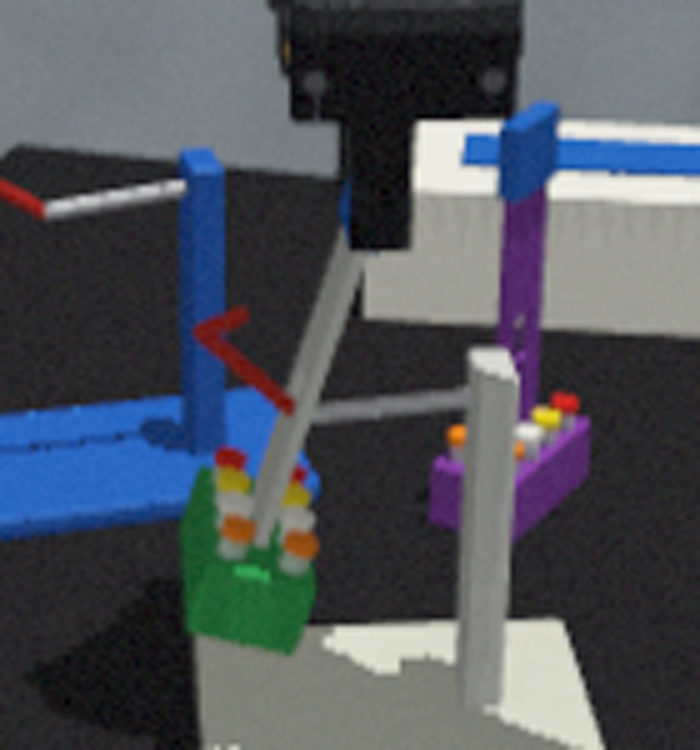

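The view shows the plate tilted about 18°, slack, with the arm through the eye near the valley at crop (300,405) and the foot clear at (250,600). The earlier tilt was lost because the light grip let it swing back. Now I lock the grip, move out along the arm with slack, then loosen and drag back.

Request:
{"op": "arm_command", "data": {"increments": "0.7 0 0 0 0;0.7 0 0 0 0;0.7 -0.0039 0 -0.0036 0;0.7 -0.0039 0 -0.0037 0;0.7 -0.0039 0 -0.0038 0;0.7 -0.0039 0 -0.0038 0;0.7 -0.0039 0 -0.0038 0;0.7 0 0 0 0", "force": 45}}

```text
time_s: 12.45
tool_pos: [0.5834, -0.1818, 0.2499]
ee_rot: [-0.166, 0.986, -0.0, 0.0]
force: [-0.1, -0.2, -1.1]
gripper_width: 0.45
grip_force: 45.0
```

```bash
cat >> h.py <<'E'
def rep(th=44.,L=106.):
    c=look();tilt(c)
    from cell import bot
    s=bot.state();g=(s["tool_pos"]-O)*1e3;x,z=g@U,g[2]+8-140;t=np.deg2rad(th)
    print("s_perp",round(x*np.cos(t)+z*np.sin(t),1),"d",round(-x*np.sin(t)+z*np.cos(t),1))
    return c
E
python3 -c "
from h import *
rep()"
```

```text
t 12.5 pivot x y z mm [ -6.7  -1.  257.6] F x y z [-0.5  0.7 -2.8] Ty 0.032 grip 44.9794439971447 0.4553888871468342
foot n 519 rect [40.3 99.7] [44.3 35.1] 16.4
s_perp 76.8 d 89.2
```

Request:
{"op": "arm_command", "data": {"increments": "0.7 0.001 0 -0.001 0;0.7 0.001 0 -0.001 0;0.7 0.0027 0 0.0005 0;0.7 0.0027 0 0.0008 0;0.7 0.0028 0 0.0011 0;0.7 0.0028 0 0.0014 0;0.7 0.0028 0 0.0016 0;0.7 0 0 0 0", "force": 14}}

```text
time_s: 13.5
tool_pos: [0.5678, -0.1873, 0.2464]
ee_rot: [-0.165, 0.986, 0.0, 0.0]
force: [2.9, 0.3, -5.9]
gripper_width: 0.457
grip_force: 14.0
```

```bash
python3 -c "
from h import *
rep()"
```

```text
t 13.55 pivot x y z mm [-22.7  -1.1 254.4] F x y z [ 4.4 -0.1 -6.2] Ty -0.899 grip 13.999730862560682 0.4575341309687161
foot n 544 rect [ 46.5 103.1] [44.1 33.3] 24.8
s_perp 63.1 d 98.1
```

Request:
{"op": "arm_command", "data": {"increments": "0.7 0.0021 0 0.0009 0;0.7 0.0021 0 0.0011 0;0.7 0.0021 0 0.0012 0;0.7 0.0021 0 0.0013 0;0.7 0.0021 0 0.0015 0;0.7 0.0021 0 0.0016 0;0.7 0 0 0 0;0.7 0 0 0 0"}}

```text
time_s: 14.55
tool_pos: [0.5558, -0.1913, 0.2383]
ee_rot: [-0.165, 0.986, 0.0, -0.0]
force: [2.8, 0.6, -3.0]
gripper_width: 0.457
grip_force: 14.0
```

```bash
python3 -c "
from h import *
rep()"
```

```text
t 14.6 pivot x y z mm [-35.5  -0.9 246.3] F x y z [ 3.3 -0.9 -3.4] Ty -0.699 grip 14.000152589287609 0.4607100899011338
foot n 562 rect [ 46.9 101.5] [44.7 33. ] 30.3
s_perp 48.3 d 101.1
```

Request:
{"op": "arm_command", "data": {"increments": "0.7 0.0018 0 0.0005 0;0.7 0.0018 0 0.0009 0;0.7 0.0017 0 0.0011 0;0.7 0.0017 0 0.0012 0;0.7 0.0017 0 0.0014 0;0.7 0.0017 0 0.0014 0;0.7 0 0 0 0;0.7 0 0 0 0"}}

```text
time_s: 15.6
tool_pos: [0.5459, -0.1948, 0.232]
ee_rot: [-0.165, 0.986, 0.0, -0.0]
force: [3.4, 1.1, -3.1]
gripper_width: 0.459
grip_force: 14.0
```

```bash
python3 -c "
from h import *
rep()"
```

```text
t 15.65 pivot x y z mm [-45.9  -1.1 240. ] F x y z [ 3.6  0.1 -2.4] Ty -0.79 grip 13.999859634786844 0.45717908506247107
foot n 580 rect [ 51.9 105.4] [44.3 32.4] 37.0
s_perp 36.4 d 103.8
```

Request:
{"op": "arm_command", "data": {"increments": "0.7 0.0016 0 0.0012 0;0.7 0.0015 0 0.0013 0;0.7 0.0015 0 0.0013 0;0.7 0.0015 0 0.0013 0;0.7 0.0015 0 0.0014 0;0.7 0 0 0 0;0.7 0 0 0 0;0.7 0 0 0 0"}}

```text
time_s: 16.65
tool_pos: [0.5389, -0.1972, 0.2254]
ee_rot: [-0.165, 0.986, 0.0, -0.0]
force: [4.4, 0.5, -3.6]
gripper_width: 0.457
grip_force: 14.0
```

Request:
{"op": "arm_command", "data": {"increments": "0.7 0 0 0 0;0.7 0 0 0 0;0.7 0 0 0 0;0.7 0 0 0 0;0.7 0 0 0 0;0.7 0 0 0 0;0.7 0 0 0 0;0.7 0 0 0 0", "force": 55}}

```text
time_s: 17.65
tool_pos: [0.539, -0.1971, 0.2255]
ee_rot: [-0.165, 0.986, 0.0, -0.0]
force: [3.5, 1.3, -3.8]
gripper_width: 0.458
grip_force: 55.0
```

```bash
python3 -c "
from h import *
c=rep()
x0,y0,x1,y1=(260,150,400,270)
cv2.imwrite('pics/s3.png',cv2.resize(c['image'][y0:y1,x0:x1,::-1],None,fx=5,fy=5,interpolation=cv2.INTER_CUBIC))"
```

```text
t 17.7 pivot x y z mm [-53.3  -1.  233.5] F x y z [ 3.7  0.4 -4.3] Ty -1.001 grip 54.99983165413141 0.4498902654514489
foot n 586 rect [ 46.2 100.3] [45.5 33.1] 36.0
s_perp 26.6 d 104.2
```

View pics/s3.png

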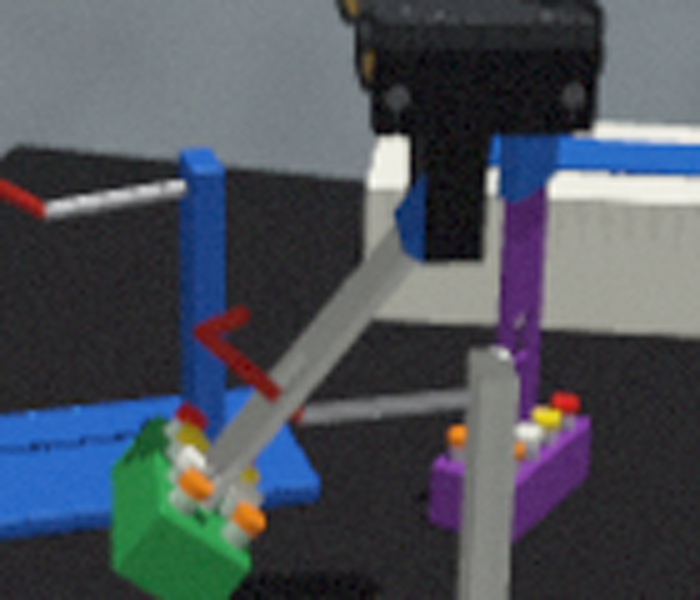

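Tilt is now about 36.5° against a slope of about 43.5°. The view shows the arm through the eye at crop (285,400) and the barb free at (240,315). I'll take one more ratchet to get nearer to square.

Request:
{"op": "arm_command", "data": {"increments": "0.7 -0.0012 0 0.0012 0;0.7 -0.0022 0 -0.0021 0;0.7 -0.0022 0 -0.0021 0;0.7 -0.0022 0 -0.0021 0;0.7 -0.0021 0 -0.0021 0;0.7 -0.0021 0 -0.0021 0;0.7 0 0 0 0;0.7 0 0 0 0"}}

```text
time_s: 18.7
tool_pos: [0.5502, -0.1932, 0.2347]
ee_rot: [-0.165, 0.986, 0.0, -0.0]
force: [-0.4, 1.0, -1.8]
gripper_width: 0.45
grip_force: 55.0
```

Request:
{"op": "arm_command", "data": {"increments": "0.7 0.0009 0 -0.0009 0;0.7 0.0018 0 0.0006 0;0.7 0.0018 0 0.001 0;0.7 0.0017 0 0.0012 0;0.7 0.0017 0 0.0014 0;0.7 0.0017 0 0.0014 0;0.7 0 0 0 0;0.7 0 0 0 0", "force": 11}}

```text
time_s: 19.7
tool_pos: [0.5424, -0.1958, 0.2303]
ee_rot: [-0.166, 0.986, -0.0, 0.001]
force: [5.3, 1.0, -4.2]
gripper_width: 0.455
grip_force: 11.0
```

```bash
python3 -c "
from h import *
rep()"
```

```text
t 19.75 pivot x y z mm [-49.7  -0.9 238.3] F x y z [ 5.4 -0.3 -4.3] Ty -1.219 grip 11.000101743265986 0.4566717061685601
foot n 601 rect [ 55.1 107.8] [44.8 33.2] 39.8
s_perp 32.6 d 105.2
```

Request:
{"op": "arm_command", "data": {"increments": "0.7 0.0014 0 0.0008 0;0.7 0.0013 0 0.001 0;0.7 0.0013 0 0.0011 0;0.7 0.0013 0 0.0012 0;0.7 0.0012 0 0.0012 0;0.7 0 0 0 0;0.7 0 0 0 0;0.7 0 0 0 0"}}

```text
time_s: 20.75
tool_pos: [0.5363, -0.198, 0.2252]
ee_rot: [-0.166, 0.986, -0.0, 0.001]
force: [5.5, 1.4, -3.9]
gripper_width: 0.46
grip_force: 11.0
```

```bash
python3 -c "
from h import *
rep()"
```

```text
t 20.8 pivot x y z mm [-56.1  -0.9 233.2] F x y z [ 5.9  0.6 -4.3] Ty -1.115 grip 11.000008162809536 0.45790632946335086
foot n 621 rect [ 58.3 111.4] [44.7 32.5] 42.4
s_perp 24.4 d 106.0
```

Tilt is about 42.5–43°, essentially square. I lock the grip, ease the press and start sliding out.

Request:
{"op": "arm_command", "data": {"increments": "0.7 0 0 0 0;0.7 0 0 0 0;0.7 0 0 0 0;0.7 -0.0004 0 0.0004 0;0.7 -0.0018 0 -0.0017 0;0.7 -0.0018 0 -0.0017 0;0.7 -0.0018 0 -0.0017 0;0.7 0 0 0 0", "force": 58}}

```text
time_s: 21.8
tool_pos: [0.5393, -0.1968, 0.2283]
ee_rot: [-0.165, 0.986, 0.0, -0.002]
force: [0.8, -0.6, -9.9]
gripper_width: 0.452
grip_force: 58.0
```

```bash
python3 -c "
from h import *
c=rep()
P=onplane(c,[(300,216),(318,231.6)])
H=hsv(c)
m=np.zeros((480,640),bool);m[205:240,285:330]=1
red=((H[...,0]<8)|(H[...,0]>172))&(H[...,1]>110)&m
v,u=np.nonzero(red);P=onplane(c,np.c_[u,v]);
for x in np.arange(0,44,4)/1000.:
    k=(P[:,0]>=x)&(P[:,0]<x+.004)
    if k.any(): print(x,k.sum(),P[k,1].min().round(4),P[k,1].max().round(4))
"
```

```text
t 21.85 pivot x y z mm [-52.7  -0.8 236.5] F x y z [  1.3  -0.5 -10.8] Ty 0.25 grip 58.001432586461306 0.4514446310711304
foot n 600 rect [ 56.1 108.8] [45.  32.5] 40.5
s_perp 29.1 d 106.0
0.0 9 0.1403 0.149
0.004 9 0.1404 0.1491
0.008 1 0.147 0.147
0.012 1 0.1578 0.1578
0.016 15 0.1557 0.185
0.02 19 0.1601 0.1872
0.024 21 0.1602 0.1872
0.028 13 0.1666 0.1812
0.032 10 0.1708 0.1812
0.036 4 0.1751 0.1792
```

Request:
{"op": "arm_command", "data": {"increments": "0.7 -0.0003 0 0.0003 0;0.7 -0.0003 0 0.0003 0;0.7 0 0 0 0;0.7 0 0 0 0;0.7 0 0 0 0;0.7 0 0 0 0;0.7 0 0 0 0;0.7 0 0 0 0"}}

```text
time_s: 22.85
tool_pos: [0.5412, -0.1964, 0.2289]
ee_rot: [-0.165, 0.986, 0.0, -0.0]
force: [0.3, 0.6, -1.2]
gripper_width: 0.45
grip_force: 58.0
```

```bash
python3 -c "
from h import *
rep()"
```

```text
t 22.9 pivot x y z mm [-51.   -1.  236.8] F x y z [ 0.5 -0.3 -1.5] Ty 0.184 grip 57.99885372631252 0.45469418897572217
foot n 602 rect [ 60.1 111.2] [44.4 32.6] 43.1
s_perp 30.6 d 105.1
```

Request:
{"op": "arm_command", "data": {"increments": "0.7 -0.0015 0 -0.0014 0;0.7 -0.0015 0 -0.0014 0;0.7 -0.0015 0 -0.0014 0;0.7 -0.0015 0 -0.0014 0;0.7 -0.0015 0 -0.0014 0;0.7 0 0 0 0;0.7 0 0 0 0;0.7 0 0 0 0"}}

```text
time_s: 23.9
tool_pos: [0.5482, -0.194, 0.2358]
ee_rot: [-0.165, 0.986, 0.0, -0.0]
force: [-0.3, 0.4, -1.8]
gripper_width: 0.455
grip_force: 58.0
```

```bash
python3 -c "
from h import *
rep()"
```

```text
t 23.95 pivot x y z mm [-43.5  -1.1 243.9] F x y z [ 0.4  0.9 -1.1] Ty 0.186 grip 57.99888661131263 0.4515436003498556
foot n 599 rect [ 67.7 118.1] [44.9 32.9] 40.3
s_perp 40.8 d 104.9
```

Request:
{"op": "arm_command", "data": {"increments": "0.7 0.0002 0 -0.0002 0;0.7 0.0002 0 -0.0002 0;0.7 0 0 0 0;0.7 0 0 0 0;0.7 0 0 0 0;0.7 0 0 0 0;0.7 0 0 0 0;0.7 0 0 0 0"}}

```text
time_s: 24.95
tool_pos: [0.5479, -0.1941, 0.2363]
ee_rot: [-0.165, 0.986, 0.0, -0.0]
force: [1.5, 0.4, -1.2]
gripper_width: 0.451
grip_force: 58.0
```

```bash
python3 -c "
from h import *
rep();from cell import bot
for i in range(3): bot.capture('wrist');print(bot.state()['force'])"
```

```text
t 25.0 pivot x y z mm [-43.8  -1.  244.3] F x y z [-0.3 -0.4 -1.5] Ty 0.191 grip 57.99882438965142 0.45360826860834763
foot n 610 rect [ 67.4 118.7] [44.5 32.9] 42.1
s_perp 40.9 d 105.5
[-0.75087029 -0.36668265 -1.51020096]
[-0.19335574 -0.61017357 -1.59245676]
[ 0.35055033  0.60182408 -1.72364668]
```

Request:
{"op": "arm_command", "data": {"increments": "0.7 0.0002 0 -0.0002 0;0.7 0.0002 0 -0.0002 0;0.7 0.0001 0 -0.0001 0;0.7 0 0 0 0;0.7 0 0 0 0;0.7 0 0 0 0;0.7 0 0 0 0;0.7 0 0 0 0"}}

```text
time_s: 26.15
tool_pos: [0.5476, -0.1941, 0.2367]
ee_rot: [-0.165, 0.986, 0.0, 0.0]
force: [3.7, 0.3, -6.1]
gripper_width: 0.453
grip_force: 58.0
```

```bash
python3 -c "
from h import *
rep();from cell import bot
for i in range(2): bot.capture('wrist');print(bot.state()['force'])"
```

```text
t 26.2 pivot x y z mm [-44.1  -0.9 244.7] F x y z [ 3.1 -0.9 -6.1] Ty -0.579 grip 58.00083766691387 0.4507078209082956
foot n 610 rect [ 67.4 119.1] [43.9 33.4] 42.0
s_perp 41.0 d 106.0
[ 4.31812619  0.60893987 -6.08608611]
[ 3.70234289  0.14043916 -6.69553344]
```

Arm underside felt: about 6 N at d=106, onset about 105.5, parallel to the 44° assumption. I back off 0.4 mm and slide out.

Request:
{"op": "arm_command", "data": {"increments": "0.7 -0.0003 0 0.0003 0;0.7 -0.0015 0 -0.0014 0;0.7 -0.0014 0 -0.0014 0;0.7 -0.0015 0 -0.0014 0;0.7 -0.0014 0 -0.0014 0;0.7 -0.0015 0 -0.0014 0;0.7 -0.0014 0 -0.0014 0;0.7 0 0 0 0"}}

```text
time_s: 27.3
tool_pos: [0.5563, -0.1909, 0.2446]
ee_rot: [-0.166, 0.986, 0.0, 0.0]
force: [4.2, 0.4, -13.8]
gripper_width: 0.457
grip_force: 58.0
```

```bash
python3 -c "
from h import *
rep()"
```

```text
t 27.35 pivot x y z mm [-34.9  -0.7 252.6] F x y z [  4.9  -1.1 -15.3] Ty -0.254 grip 57.99950069747865 0.45326597513714145
foot n 582 rect [ 61.8 115. ] [44.2 34. ] 37.3
s_perp 53.1 d 105.2
```

About 14 N: the lower edge was rubbing, with the force ratio matching friction of about 0.45, and it pulled the tilt down to 37°. I slacken, back up and redo the last tipping stage. The next slide gets more slack.

Request:
{"op": "arm_command", "data": {"increments": "0.7 -0.0006 0 0.0006 0;0.7 -0.0005 0 0.0006 0;0.7 0.002 0 0.0019 0;0.7 0.002 0 0.0019 0;0.7 0.002 0 0.0019 0;0.7 0.002 0 0.0019 0;0.7 0 0 0 0;0.7 0 0 0 0"}}

```text
time_s: 28.35
tool_pos: [0.5493, -0.1936, 0.236]
ee_rot: [-0.165, 0.986, 0.0, -0.0]
force: [-0.2, -0.0, -2.2]
gripper_width: 0.456
grip_force: 58.0
```

```bash
python3 -c "
from h import *
rep()"
```

```text
t 28.4 pivot x y z mm [-42.3  -1.  244.1] F x y z [-0.3  0.3 -1.8] Ty 0.111 grip 57.993352208286524 0.45449706920440686
foot n 586 rect [ 56.3 108.2] [45.  32.7] 37.8
s_perp 41.9 d 104.2
```

Request:
{"op": "arm_command", "data": {"increments": "0.7 0.0009 0 -0.0009 0;0.7 0.0018 0 0.0007 0;0.7 0.0018 0 0.001 0;0.7 0.0017 0 0.0012 0;0.7 0.0017 0 0.0014 0;0.7 0.0017 0 0.0014 0;0.7 0.0014 0 0.0011 0;0.7 0.0014 0 0.0012 0", "force": 11}}

```text
time_s: 29.4
tool_pos: [0.5396, -0.1968, 0.2296]
ee_rot: [-0.166, 0.986, -0.0, 0.002]
force: [4.5, 0.2, -3.3]
gripper_width: 0.46
grip_force: 11.0
```

```bash
python3 -c "
from h import *
rep()"
```

```text
t 29.45 pivot x y z mm [-52.8  -0.9 237.4] F x y z [ 5.8  0.6 -3. ] Ty -1.293 grip 11.000247483607382 0.46061912478213435
foot n 603 rect [ 58.8 111.3] [43.7 32.9] 41.3
s_perp 29.7 d 106.8
```

Request:
{"op": "arm_command", "data": {"increments": "0.7 0.0013 0 0.0011 0;0.7 0.0013 0 0.0011 0;0.7 0.0013 0 0.0011 0;0.7 0.0012 0 0.0011 0;0.7 0 0 0 0;0.7 0 0 0 0;0.7 0 0 0 0;0.7 0 0 0 0"}}

```text
time_s: 30.45
tool_pos: [0.5347, -0.1986, 0.2252]
ee_rot: [-0.166, 0.986, -0.0, 0.002]
force: [5.4, 0.5, -3.3]
gripper_width: 0.46
grip_force: 11.0
```

Request:
{"op": "arm_command", "data": {"increments": "0.7 0 0 0 0;0.7 0 0 0 0;0.7 0 0 0 0;0.7 -0.0004 0 0.0004 0;0.7 -0.0004 0 0.0004 0;0.7 -0.0003 0 0.0003 0;0.7 0 0 0 0;0.7 0 0 0 0", "force": 60}}

```text
time_s: 31.45
tool_pos: [0.5332, -0.1992, 0.2233]
ee_rot: [-0.165, 0.986, 0.0, -0.001]
force: [0.1, 0.7, -2.3]
gripper_width: 0.449
grip_force: 60.0
```

```bash
python3 -c "
from h import *
rep()"
```

```text
t 31.5 pivot x y z mm [-59.4  -1.  231.3] F x y z [ 0.5  0.  -1.5] Ty 0.105 grip 59.99989986419678 0.4508940272856648
foot n 612 rect [ 57.6 109.8] [44.4 33.2] 41.8
s_perp 20.7 d 106.9
```

Request:
{"op": "arm_command", "data": {"increments": "0.7 -0.0018 0 -0.0017 0;0.7 -0.0018 0 -0.0017 0;0.7 -0.0018 0 -0.0017 0;0.7 -0.0018 0 -0.0017 0;0.7 -0.0018 0 -0.0017 0;0.7 -0.0018 0 -0.0017 0;0.7 -0.0018 0 -0.0017 0;0.7 0 0 0 0"}}

```text
time_s: 32.5
tool_pos: [0.5461, -0.1947, 0.2356]
ee_rot: [-0.165, 0.986, -0.0, 0.0]
force: [-0.4, 0.3, -1.3]
gripper_width: 0.452
grip_force: 60.0
```

```bash
python3 -c "
from h import *
rep()"
```

```text
t 32.55 pivot x y z mm [-46.   -1.1 243.4] F x y z [ 0.9  0.1 -1.5] Ty 0.201 grip 59.99995423480868 0.44988448980634255
foot n 619 rect [ 71.2 122. ] [43.9 32.9] 44.8
s_perp 38.8 d 106.4
```

Request:
{"op": "arm_command", "data": {"increments": "0.7 0.0002 0 -0.0002 0;0.7 0.0002 0 -0.0002 0;0.7 0 0 0 0;0.7 0 0 0 0;0.7 0 0 0 0;0.7 0 0 0 0;0.7 0 0 0 0;0.7 0 0 0 0"}}

```text
time_s: 33.55
tool_pos: [0.5454, -0.1949, 0.2357]
ee_rot: [-0.165, 0.986, 0.0, -0.0]
force: [0.6, 0.6, -2.7]
gripper_width: 0.453
grip_force: 60.0
```

```bash
python3 -c "
from h import *
rep()"
```

```text
t 33.6 pivot x y z mm [-46.4  -1.  243.8] F x y z [ 0.2 -0.7 -2.2] Ty 0.124 grip 59.99999396502972 0.4527478784776444
foot n 622 rect [ 70.  121.4] [45.9 32.5] 43.7
s_perp 38.7 d 106.9
```

Request:
{"op": "arm_command", "data": {"increments": "0.7 -0.0012 0 -0.0011 0;0.7 -0.0012 0 -0.0011 0;0.7 -0.0012 0 -0.0011 0;0.7 -0.0012 0 -0.0011 0;0.7 -0.0012 0 -0.0011 0;0.7 -0.0012 0 -0.0011 0;0.7 0 0 0 0;0.7 0 0 0 0"}}

```text
time_s: 34.6
tool_pos: [0.5522, -0.1926, 0.2424]
ee_rot: [-0.165, 0.986, 0.0, -0.0]
force: [0.2, -0.9, -1.6]
gripper_width: 0.454
grip_force: 60.0
```

```bash
python3 -c "
from h import *
rep()"
```

```text
t 34.65 pivot x y z mm [-39.3  -1.  250.3] F x y z [ 1.  -0.6 -2.5] Ty 0.186 grip 59.99991528689861 0.45082367679537827
foot n 621 rect [ 77.5 128.9] [45.1 33. ] 44.5
s_perp 48.3 d 106.7
```

Request:
{"op": "arm_command", "data": {"increments": "0.7 -0.0012 0 -0.0011 0;0.7 -0.0012 0 -0.0012 0;0.7 -0.0012 0 -0.0011 0;0.7 -0.0012 0 -0.0012 0;0.7 -0.0012 0 -0.0011 0;0.7 -0.0012 0 -0.0012 0;0.7 0 0 0 0;0.7 0 0 0 0"}}

```text
time_s: 35.65
tool_pos: [0.559, -0.1902, 0.2493]
ee_rot: [-0.165, 0.986, 0.0, -0.0]
force: [-1.1, -0.4, -2.2]
gripper_width: 0.453
grip_force: 60.0
```

```bash
python3 -c "
from h import *
look('s4',(260,150,400,270),5)
rep()"
```

```text
t 35.7 pivot x y z mm [-32.1  -1.  257.2] F x y z [ 0.9  0.1 -1.3] Ty 0.186 grip 59.999906960874796 0.45072603300522535
t 35.75 pivot x y z mm [-32.1  -1.1 257.2] F x y z [-0.1  0.2 -1.5] Ty 0.12 grip 59.999894835054874 0.4556695809533018
foot n 613 rect [ 84.3 135.8] [44.8 34.5] 46.1
s_perp 58.3 d 106.7
```

View pics/s4.png

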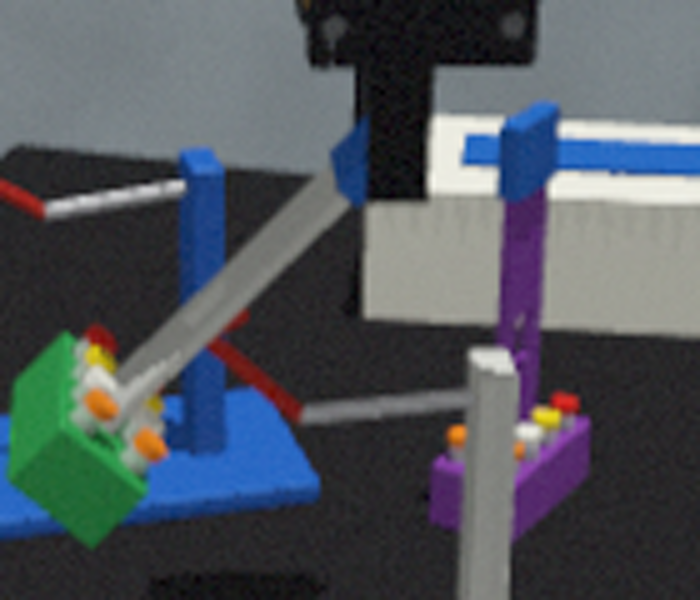

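The plate now covers the nose at crop (205,335), with the barb tip still showing on the post side at (235,320), and the force is nil. I continue straight out.

Request:
{"op": "arm_command", "data": {"increments": "0.7 -0.0015 0 -0.0014 0;0.7 -0.0015 0 -0.0014 0;0.7 -0.0015 0 -0.0014 0;0.7 -0.0015 0 -0.0014 0;0.7 -0.0022 0 -0.0021 0;0.7 -0.0022 0 -0.0021 0;0.7 -0.0029 0 -0.0028 0;0.7 -0.0029 0 -0.0028 0"}}

```text
time_s: 36.75
tool_pos: [0.5746, -0.1849, 0.2649]
ee_rot: [-0.165, 0.986, 0.0, 0.0]
force: [-0.3, 0.8, -1.8]
gripper_width: 0.451
grip_force: 60.0
```

```bash
python3 -c "
from h import *
c=look('s5',(240,130,400,260),4.4)
rep()"
```

```text
t 36.8 pivot x y z mm [-14.9  -1.1 273.3] F x y z [-0.4  0.4 -1.5] Ty 0.115 grip 60.00006929039955 0.4527047404562563
t 36.85 pivot x y z mm [-15.2  -1.1 273.1] F x y z [-0.3  0.4 -1.3] Ty 0.218 grip 60.00001972541213 0.45437390470739925
foot n 615 rect [102.2 151.8] [44.5 33.2] 45.4
s_perp 81.5 d 106.3
```

View pics/s5.png

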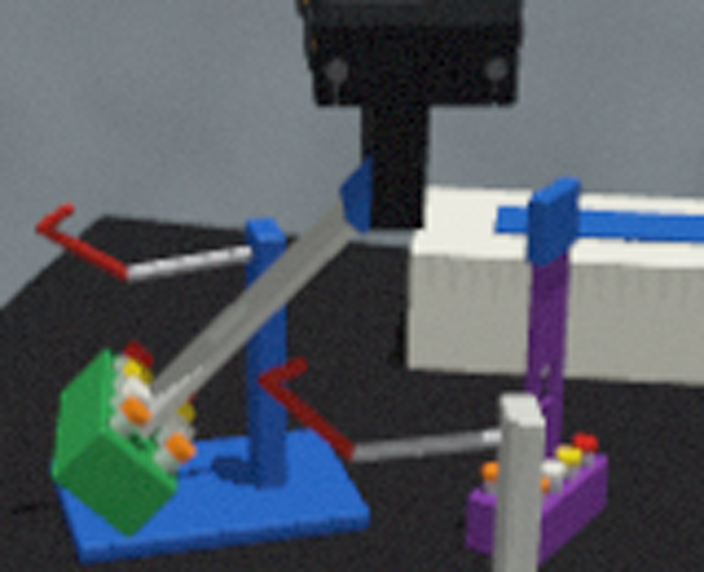

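The carrier is free of the hook at crop (250,300), at 45° in the locked grip. I carry it over to the tray.

Request:
{"op": "arm_command", "data": {"increments": "0.7 -0.015 0 -0.015 0;0.7 -0.025 0.01 -0.025 0;0.7 -0.004 0.035 0 0;0.7 -0.004 0.05 0 0;0.7 -0.004 0.056 0 0;0.7 -0.004 0.056 0 0;0.7 -0.004 0.05 0 0;0.7 -0.004 0.035 0 0"}}

```text
time_s: 37.85
tool_pos: [0.5385, 0.1147, 0.3048]
ee_rot: [-0.167, 0.986, 0.0, -0.0]
force: [0.7, -0.4, -2.7]
gripper_width: 0.457
grip_force: 60.0
```

```bash
python3 -c "
from h import *
go([.525,.155,.19],YAW+np.pi/2)
look()"
```

```text
pos [0.5385 0.1147 0.3048] t 37.85 q [-0.4   0.21  0.13  1.74 -0.03  1.19  1.65]
tilt [-3.e-04  9.e-04 -1.e+00] dtool [-0.0005  0.0424  0.1148] turn z 0.0024
t 37.9 pivot x y z mm [ 48.8 299.6 312.7] F x y z [ 0.3  4.6 -1.5] Ty 0.099 grip 60.00204663723707 0.44869251090812257
```

Request:
{"op": "arm_command", "data": {"increments": "0.7 0 0.021 0.005 0;0.7 0 0.021 0.01 0;0.7 0 0 0.02 0;0.7 0 0 0.025 0;0.7 0 0 0.02 0;0.7 0 0 0.015 0;0.7 0 0 0.008 0;0.7 0 0 0 0"}}

```text
time_s: 38.9
tool_pos: [0.5259, 0.1516, 0.2015]
ee_rot: [-0.165, 0.986, -0.0, -0.0]
force: [0.6, -0.7, -1.1]
gripper_width: 0.45
grip_force: 60.0
```

Request:
{"op": "arm_command", "data": {"increments": "0.7 0 0 0 0;0.7 0 0 0 0;0.7 0 0 0 0;0.7 0 0 0 0;0.7 0 0 0 0;0.7 0 0 0 0;0.7 0 0 0 0;0.7 0 0 0 0", "force": 14}}

```text
time_s: 39.9
tool_pos: [0.5259, 0.1517, 0.2017]
ee_rot: [-0.165, 0.986, 0.0, 0.0]
force: [0.2, -0.0, -1.5]
gripper_width: 0.456
grip_force: 14.0
```

```bash
cat >> h.py <<'E'
def foot():
    "carrier's foot and plate at the tray, in axes along U about the pivot"
    from cell import bot
    s=bot.state();g=s["tool_pos"]+np.array([0,0,.008])
    for n in ("side","scene"):
        c=bot.capture(n)
        H=hsv(c);W=world(c);q=W-g;X=q@U;Y=q@V;Z=W[...,2]
        k=(H[...,0]>45)&(H[...,0]<85)&(H[...,1]>100)&(abs(X)<.19)&(abs(Y)<.07)&(Z>.0)&(Z<.2)
        p=np.c_[X[k],Y[k],Z[k]]*1e3
        f=p[:,1]>np.percentile(p[:,1],80)-8
        r=cv2.minAreaRect(p[f][:,[0,2]].astype(np.float32))
        print(n,len(p),"min",p.min(0).round(),"max",p.max(0).round(),"rect",np.round(r[0]),np.round(r[1]),round(r[2],1))
    print("t",s["time_s"],"pivot",g.round(4),"F",s["force"].round(1),s["grip_force"].round(1),s["gripper_width"])
E
python3 -c "
from h import *
foot()"
```

```text
side 1299 min [-119.  -60.    0.] max [125.  46.  89.] rect [87. 65.] [44. 32.] 30.0
scene 564 min [ 63. -40.  58.] max [114.  42.  91.] rect [90. 76.] [27. 50.] 85.3Traceback (most recent call last):
  File "<string>", line 3, in <module>
    foot()
    ~~~~^^
  File "h.py", line 70, in foot
    print("t",s["time_s"],"pivot",g.round(4),"F",s["force"].round(1),s["grip_force"].round(1),s["gripper_width"])
                                                                     ^^^^^^^^^^^^^^^^^^^^^
AttributeError: 'float' object has no attribute 'round'
```

Request:
{"op": "arm_command", "data": {"increments": "0.7 0 0 0 0;0.7 0 0 0 0;0.7 0 0 0 0;0.7 0 0 0 0;0.7 0 0 0 0;0.7 0 0 0 0;0.7 0 0 0 0;0.7 0 0 0 0", "force": 9}}

```text
time_s: 41.0
tool_pos: [0.526, 0.1517, 0.2017]
ee_rot: [-0.165, 0.986, 0.0, 0.0]
force: [0.5, -0.6, -1.6]
gripper_width: 0.458
grip_force: 9.0
```

```bash
sed -i 's/s\["grip_force"\].round(1)/s["grip_force"]/' h.py; python3 -c "
from h import *
foot()"
```

```text
side 1083 min [-187.  -67.    0.] max [68. 46. 67.] rect [45. 47.] [43. 32.] 14.1
scene 40 min [ 23. -35.  38.] max [70. 41. 74.] rect [38. 64.] [35. 13.] 22.0
t 41.0 pivot [0.526  0.1517 0.2097] F [ 0.5 -0.6 -1.6] 8.999972538440488 0.45813567018940776
```

Request:
{"op": "arm_command", "data": {"increments": "0.7 0 0 0 0;0.7 0 0 0 0;0.7 0 0 0 0;0.7 0 0 0 0;0.7 0 0 0 0;0.7 0 0 0 0;0.7 0 0 0 0;0.7 0 0 0 0", "force": 5.5}}

```text
time_s: 42.1
tool_pos: [0.5259, 0.1516, 0.2017]
ee_rot: [-0.165, 0.986, 0.0, -0.0]
force: [-0.6, -0.6, -1.6]
gripper_width: 0.461
grip_force: 5.5
```

```bash
python3 -c "
from h import *
foot()"
```

```text
side 1056 min [-144.  -39.    0.] max [ 61.  46. 197.] rect [37. 45.] [44. 33.] 12.4
scene 71 min [ 15. -38.  34.] max [63. 42. 67.] rect [43. 57.] [27. 49.] 68.7
t 42.1 pivot [0.5259 0.1516 0.2097] F [-0.6 -0.6 -1.6] 5.499959865119308 0.4608496987014356
```

Request:
{"op": "arm_command", "data": {"increments": "0.7 0 0 0 0;0.7 0 0 0 0;0.7 0 0 0 0;0.7 0 0 0.002 0;0.7 0 0 0.003 0;0.7 0 0 0.003 0;0.7 0 0 0.002 0;0.7 0 0 0 0", "force": 4}}

```text
time_s: 43.2
tool_pos: [0.5258, 0.1516, 0.1915]
ee_rot: [-0.165, 0.986, 0.0, -0.0]
force: [-0.3, 0.3, -1.4]
gripper_width: 0.458
grip_force: 4.0
```

```bash
python3 -c "
from h import *
foot()"
```

```text
side 1008 min [-170.  -60.    1.] max [46. 46. 50.] rect [23. 32.] [43. 32.] 6.0
scene 104 min [  2. -39.  21.] max [47. 41. 51.] rect [30. 43.] [22. 47.] 64.9
t 43.2 pivot [0.5258 0.1516 0.1995] F [-0.3  0.3 -1.4] 3.9999870891915634 0.4583711380856037
```

Request:
{"op": "arm_command", "data": {"increments": "0.7 0 0 0.001 0;0.7 0 0 0.001 0;0.7 0 0 0.001 0;0.7 0 0 0.001 0;0.7 0 0 0.001 0;0.7 0 0 0.0005 0;0.7 0 0 0 0;0.7 0 0 0 0"}}

```text
time_s: 44.3
tool_pos: [0.526, 0.1517, 0.1863]
ee_rot: [-0.165, 0.986, 0.0, 0.0]
force: [-0.3, -0.3, -2.9]
gripper_width: 0.459
grip_force: 4.0
```

```bash
python3 -c "
from h import *
foot()"
```

```text
side 991 min [-158.  -60.    1.] max [46. 46. 45.] rect [23. 27.] [43. 34.] 5.7
scene 87 min [  2. -38.  16.] max [47. 41. 45.] rect [30. 37.] [24. 49.] 63.6
t 44.3 pivot [0.526  0.1517 0.1943] F [-0.3 -0.3 -2.9] 3.9999575761612505 0.45920241516699534
```

Request:
{"op": "arm_command", "data": {"increments": "0.7 0 0 0.0005 0;0.7 0 0 0.0005 0;0.7 0 0 0.0005 0;0.7 0 0 0.0005 0;0.7 0 0 0.0005 0;0.7 0 0 0 0;0.7 0 0 0 0;0.7 0 0 0 0"}}

```text
time_s: 45.4
tool_pos: [0.5273, 0.1521, 0.1851]
ee_rot: [-0.165, 0.986, 0.0, 0.002]
force: [-0.1, 0.2, 6.4]
gripper_width: 0.458
grip_force: 4.0
```

```bash
python3 -c "
from h import *
foot()"
```

```text
side 976 min [-128.  -42.    3.] max [45. 46. 44.] rect [22. 26.] [43. 32.] 3.2
scene 92 min [  0. -38.  17.] max [46. 41. 44.] rect [23. 38.] [39.  7.] 6.0
t 45.4 pivot [0.5273 0.1521 0.1931] F [-0.1  0.2  6.4] 3.9999672926205676 0.4575134645886226
```

Request:
{"op": "arm_command", "data": {"increments": "0.7 0 0 -0.0007 0;0.7 -0.003 0 0 0;0.7 -0.003 0 0 0;0.7 -0.003 0 0 0;0.7 -0.003 0 0.0002 0;0.7 -0.003 0 0.0002 0;0.7 0 0 0.0002 0;0.7 0 0 0 0"}}

```text
time_s: 46.5
tool_pos: [0.5402, 0.1566, 0.1839]
ee_rot: [-0.165, 0.986, 0.0, 0.0]
force: [0.9, 0.0, 3.3]
gripper_width: 0.461
grip_force: 4.0
```

```bash
python3 -c "
from h import *
foot()"
```

```text
side 969 min [-185.  -68.    0.] max [30. 46. 47.] rect [10. 24.] [42. 33.] 1.1
scene 78 min [-10. -38.  33.] max [32. 41. 41.] rect [12. 37.] [40.  6.] 3.5
t 46.5 pivot [0.5402 0.1566 0.1919] F [0.9 0.  3.3] 4.00000131179695 0.4614602907383035
```

Request:
{"op": "arm_command", "data": {"increments": "0.7 -0.002 0 0 0;0.7 -0.002 0 0 0;0.7 -0.002 0 0 0;0.7 -0.002 0 0 0;0.7 -0.001 0 0 0;0.7 0 0 0 0;0.7 0 0 0 0;0.7 0 0 0 0"}}

```text
time_s: 47.6
tool_pos: [0.5484, 0.1594, 0.1835]
ee_rot: [-0.165, 0.986, -0.0, -0.0]
force: [0.0, 0.8, -0.5]
gripper_width: 0.463
grip_force: 4.0
```

```bash
python3 -c "
from h import *
foot()
from cell import bot
c=bot.capture('side');cv2.imwrite('pics/t1.png',cv2.resize(c['image'][290:480,180:400,::-1],None,fx=3,fy=3))"
```

```text
side 979 min [-140.  -39.    0.] max [107.  46.  41.] rect [ 2. 24.] [42. 32.] 0.1
scene 66 min [-17. -38.  33.] max [24. 41. 40.] rect [ 3. 38.] [41.  5.] 4.4
t 47.6 pivot [0.5484 0.1594 0.1915] F [ 0.   0.8 -0.5] 4.0000346761371475 0.4626103849829041
```

View pics/t1.png

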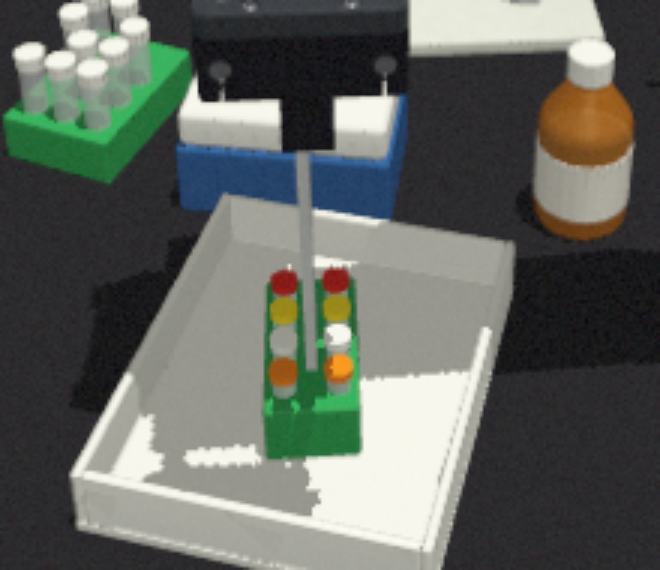

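The foot is flat in the middle of the tray and the plate is plumb at crop (305,260); the neighbours are undisturbed. I open slowly.

Request:
{"op": "arm_command", "data": {"increments": "0.7 0 0 0.0003 0;0.7 0 0 0 0;0.53 0 0 0 0;0.5 0 0 0 0;0.45 0 0 0 0;0.4 0 0 0 0;0.3 0 0 0 0;0.2 0 0 0 0"}}

```text
time_s: 48.75
tool_pos: [0.5486, 0.1595, 0.1835]
ee_rot: [-0.165, 0.986, 0.0, 0.0]
force: [-0.1, 0.2, -0.1]
gripper_width: 0.733
grip_force: 0.0
```

```bash
python3 -c "
from h import *
foot()"
```

```text
side 993 min [-165.  -67.    0.] max [ 88.  46. 200.] rect [  1. 104.] [ 42. 192.] 1.1
scene 100 min [-18. -37.   9.] max [25. 41. 40.] rect [ 3. 36.] [36.  4.] 0.3
t 48.75 pivot [0.5486 0.1595 0.1915] F [-0.1  0.2 -0.1] 0.0 0.7328901065402141
```

Request:
{"op": "arm_command", "data": {"increments": "0 0 0 0 0;0 0 0 0 0;0 0 0 -0.01 0;0 0 0 -0.02 0;0 0 0 -0.03 0;0 0 0 -0.03 0;0 0 0 -0.03 0;0 0 0 -0.02 0"}}

```text
time_s: 49.85
tool_pos: [0.5491, 0.1595, 0.326]
ee_rot: [-0.165, 0.986, 0.0, 0.001]
force: [0.5, -0.3, -0.3]
gripper_width: 1.003
grip_force: 0.0
```

```bash
python3 -c "
from h import *
from cell import bot
foot()
c=bot.capture('scene');cv2.imwrite('pics/f.png',c['image'][:,:,::-1])
print(bot.state()['tool_pos'],bot.state()['gripper_width'])"
```

```text
side 972 min [-159.  -38.    1.] max [100.  46.  40.] rect [ 2. 24.] [42. 32.] 0.6
scene 43 min [-18. -37.  33.] max [24. 41. 40.] rect [ 2. 37.] [35.  5.] 12.3
t 49.85 pivot [0.5491 0.1595 0.334 ] F [ 0.5 -0.3 -0.3] 0.0 1.002853578351833
[0.54911747 0.1596092  0.32490643] 0.9974685097520366
```

View pics/f.png

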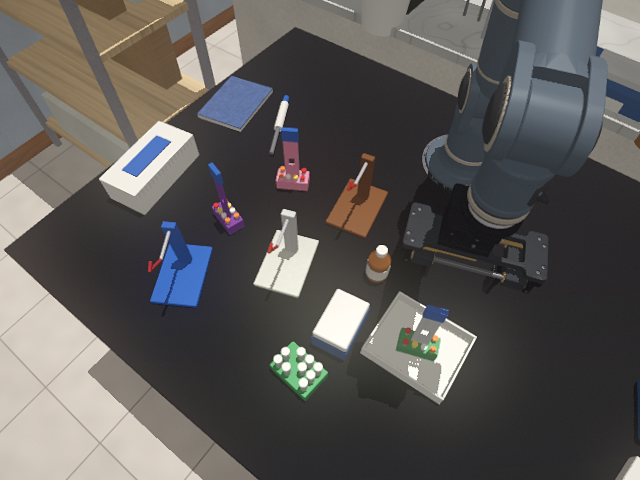

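The carrier stands upright in the tray at (420,340), the hook at (285,245) is empty, and the other things are where they were.

```bash
python3 -c "
from cell import bot
print(bot.sign_off())"
```

```text
the job is handed in; nothing more can be done
None
```

The carrier is off the hook, standing upright and released in the white tray, with nothing else visibly moved (about 50 s). However, twice while I was working it along the arm, the pull on the hook rose to about 14–15 N, right at your forcing limit, and I slackened off both times.

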